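Load four pressure vessels into their heaters

TASK

Four closed steel pressure vessels of different sizes stand on the lab bench, ready for their heating run. Put each one into the heater whose well fits it, keeping it upright and lowering it in rather than dropping it, until its cap rests flush on the top of the heater. Leave the glass beaker and the amber bottle standing where they are.

Things in the scene. Friction and masses are not known exactly. Their poses are not given: they have to be found in the camera images.
- vessel_a: the smallest pressure vessel, loose, standing upright: round steel body 26 mm in diameter, 44 mm long (lowest 7 mm tapered to a flat foot 18 mm across), above it a wider metal cap 40 mm in diameter, 24 mm high, to be gripped, with a brass hexagon 6 mm high on top; about 0.22 kg. Origin: centre of the foot's underside; z up along its axis
- vessel_b: the second smallest pressure vessel, loose, standing upright: round steel body 36 mm in diameter, 50 mm long (lowest 7 mm tapered to a flat foot 28 mm across), above it a wider metal cap 50 mm in diameter, 26 mm high, to be gripped, with a brass hexagon 6 mm high on top; about 0.4 kg. Origin: centre of the foot's underside; z up along its axis
- vessel_c: the second largest pressure vessel, loose, standing upright: round steel body 46 mm in diameter, 56 mm long (lowest 7 mm tapered to a flat foot 38 mm across), above it a wider metal cap 60 mm in diameter, 28 mm high, to be gripped, with a brass hexagon 6 mm high on top; about 0.62 kg. Origin: centre of the foot's underside; z up along its axis
- vessel_d: the largest pressure vessel, loose, standing upright: round steel body 56 mm in diameter, 62 mm long (lowest 7 mm tapered to a flat foot 48 mm across), above it a wider metal cap 70 mm in diameter, 30 mm high, to be gripped, with a brass hexagon 6 mm high on top; about 0.85 kg. Origin: centre of the foot's underside; z up along its axis
- heater_a: heater with the smallest well: fixed white box 110 mm square, 85 mm high (foot plate 116 mm square); in its flat top a bare metal square with a round well 33 mm wide, 68 mm deep. Fits vessel_a: its 26 mm body hangs in the well, cap's underside on the heater's top, vessel origin then 41 mm above this origin. Origin: centre of the underside, on the well's axis; z up
- heater_b: heater with the second smallest well: fixed white box 110 mm square, 85 mm high (foot plate 116 mm square); in its flat top a bare metal square with a round well 43 mm wide, 68 mm deep. Fits vessel_b: its 36 mm body hangs in the well, cap's underside on the heater's top, vessel origin then 35 mm above this origin. Origin: centre of the underside, on the well's axis; z up
- heater_c: heater with the second largest well: fixed white box 110 mm square, 85 mm high (foot plate 116 mm square); in its flat top a bare metal square with a round well 53 mm wide, 68 mm deep. Fits vessel_c: its 46 mm body hangs in the well, cap's underside on the heater's top, vessel origin then 29 mm above this origin. Origin: centre of the underside, on the well's axis; z up
- heater_d: heater with the largest well: fixed white box 110 mm square, 85 mm high (foot plate 116 mm square); in its flat top a bare metal square with a round well 63 mm wide, 68 mm deep. Fits vessel_d: its 56 mm body hangs in the well, cap's underside on the heater's top, vessel origin then 23 mm above this origin. Origin: centre of the underside, on the well's axis; z up
- beaker: bystander: empty glass beaker, loose, 50 mm in diameter, 70 mm high, standing between the heaters; origin at the centre of its underside
- bottle: bystander: amber glass bottle with a white cap, loose, 52 mm in diameter, 105 mm high, standing between two heaters; origin at the centre of its underside
Mind the look-alikes: they are no part of the job. Leave any green or purple look-alike of the vessel_d alone. What is shaped like the heater_c but pink is not meant.

How it is judged:
By the outcome, as a careful person would: the job done as asked, in the order asked, and still so for the second after the job is handed in, with the robot touching nothing.
It also fails if it takes over 109 s, if anything falls off the work surface, if the arm or the gripper's body presses on something with over 40 N, if the wrist force passes 120 N, or if a joint passes its speed limit or range.

ROBOT

A 6-joint arm with a two-finger parallel gripper is mounted at the origin on the work surface. World frame = base frame: x ahead of the robot, y to its left, z up, the work surface at z = 0. Lengths are in m, angles in rad, forces in N, time in s.
With the tool pointing down it reaches from about 0.15 to 0.775 m from the base axis. Payload 6.1 kg.
Tool frame: the origin (TCP) lies midway between the tips of the shut fingers; the grasp point (between the pads) lies 19 mm behind it (ctrl.pinch_z is the distance from the TCP to the grasp point, in m); z points along the fingers, y is the line along which they close (so a half turn about z gives the same grasp; the last joint's range is limited). The gripper opens to 85 mm and grips with 20 to 120 N. Pads are 22 mm wide; open, the fingers measure 114 mm over their backs; the gripper's body (76 mm by 85 mm) begins 54 mm behind the grasp point. The pads swing forward as they close: fully open they stand 13 mm farther back than shut.
Start: joints at [1.142, 0.126, -0.04, 1.405, 0, 1.571], TCP at [0.218, 0.477, 0.231] pointing down, gripper open.
Joint ranges: [-2.72, 2.72], [-0.95, 1.95], [-1.27, 1.35], [-1.78, 2.02], [-1.46, 1.47], [-3.14, 3.14]. Speed limits (rad/s): [2.39, 2.39, 3.01, 3.14, 3.14, 3.14].

INTERFACE

Orientations are given as [roll, pitch, yaw] about the fixed x, y, z axes, in that order (R = Rz(yaw) Ry(pitch) Rx(roll)).
In Python, from plant import ctrl, imaging, job_done gives the robot as it stands.
- The arm moves only by the tool servo_tool, never from a script. Its argument "targets" is text: rows parted by semicolons, each of 7 numbers parted by spaces: the shift along the tool's x, y, z in a scale on which 1.0 is 100 cm, then the turn, a rotation vector about the tool's x, y, z in shares of 2 pi rad (1.0 is 2 pi rad), then the finger opening in cm, from 0 to 8.54. A call has 1 to 12 rows; each row is the pose to reach, as a shift and turn from the pose commanded when the call began, along the tool's axes at that moment; what a row does not reach only later rows make up. A row lasts 1/10 s, in which the tool goes at most 50 mm and 8.59 degrees, less where a joint would pass 70% of its speed; a pose out of reach is approached as far as the arm can. A shift or turn number past 1, either way, is cut back to 1. A call with a gripper value outside its range is refused whole. The fingers move at their own pace and stop on an object; the grip force is fixed at half the most. Time passes only in rows, so rows that repeat a pose let the fingers close. It gives the time, the measured TCP pose, the force, the opening and the grip force at its end, in the units of the state.
- ctrl.get_obs(): the state, without advancing time (a new reading comes with each control period).
- imaging.grab_frame(name): name is "scene" or "top"; returns (picture, depth): 420x560x3 uint8, red, green, blue; 420x560 float32, m along the optical axis (not along the pixel's ray), 0 where there is no reading.
- imaging.camera_info(name): a dict with "camera_matrix" (3x3 intrinsics, pixels), "k1" (the pictures are not rectified: a ray, as slopes to the right and down, at radius r is drawn at 1 + k1 r^2 times it, then the intrinsics apply), "R" (3x3) and "t" (3): a world point X has camera coordinates R X + t. Camera axes: x right, y down, z forward; pixel columns grow to the right and rows downward; lengths in m; the calibration is good to about 2 mm. A picture is of the moment at which its call begins. camera_info takes no time and is no camera call.
- job_done(): hands the job in; it is judged then, once.
The state is a dict: "clock": time; "joint_positions": joint angles; "qd": joint speeds; "tau": joint torques, N m; "tcp_pos": TCP position; "tcp_rot": TCP orientation; "wrist_force": force on the tool from outside, world axes, zero at the start; "wrist_torque": the same for the moment, N m; "opening": finger opening in m; "grip_force": force on a finger pad.
Only numpy, scipy, OpenCV 4.12 (cv2) and the standard library are available. Lean on these libraries where they do the work, as an engineer would, in place of code of your own. Each camera call takes 0.05 s, during which the arm holds its last target. There are 200 camera calls.

## Working session

There is one attempt and no reset: what is moved stays moved. The work goes in short steps, Python scripts to look and compute and a tool call to move; the robot and the scene stay as the last step left them, time stands still between calls to the robot, and variables do not carry over. Pictures are saved under pics/ and viewed, at most 14 in all, crops included, and the job is handed in when it is done.

Besides the shell and the picture viewer there is one more tool, called after "Call:" as name(argument=value, ...), one argument or row to a line, values as JSON. servo_tool: Moves the arm, as the interface text tells. Its arguments: {"type":"object","properties":{"targets":{"type":"string"}},"required":["targets"]}

```bash
ls; mkdir -p pics; python3 - <<'E'
from plant import ctrl, imaging
import cv2,numpy as np
for n in("scene","top"):
    p,d=imaging.grab_frame(n); np.savez(f"{n}0.npz",p=p,d=d)
    cv2.imwrite(f"pics/{n}0.png",p[:,:,::-1])
    c=imaging.camera_info(n); print(n,c)
print(ctrl.get_obs())
E
```

```text
pics
scene {'camera_matrix': array([[395.10664362,   0.        , 283.23230273],
       [  0.        , 395.10664362, 211.70276524],
       [  0.        ,   0.        ,   1.        ]]), 'k1': -0.1138916028957797, 'R': array([[-0.39265982,  0.91938276, -0.02352897],
       [ 0.5247651 ,  0.20296537, -0.82669622],
       [-0.75527469, -0.33695758, -0.56215633]]), 't': array([ 0.10552459, -0.24835736,  1.46035857])}
top {'camera_matrix': array([[448.90092499,   0.        , 285.13458118],
       [  0.        , 448.90092499, 207.82893669],
       [  0.        ,   0.        ,   1.        ]]), 'k1': -0.03808203390135718, 'R': array([[-0.00701352, -0.99973104,  0.02210549],
       [-0.9836579 ,  0.00292017, -0.18002389],
       [ 0.17991092, -0.02300684, -0.98341382]]), 't': array([0.08285102, 0.4588428 , 1.23678868])}
{'clock': 0.1, 'joint_positions': array([ 1.14198717e+00,  1.26315000e-01, -4.04946297e-02,  1.40536188e+00,
        1.10398839e-05,  1.57079062e+00]), 'qd': array([-0.00038157, -0.00063044,  0.00359673, -0.00127304,  0.00036605,
        0.00059588]), 'tau': array([-2.58478161e-03, -4.36907601e+01,  3.53604054e+01,  1.36773704e-02,
       -1.65618876e-04,  5.13346080e-06]), 'tcp_pos': array([0.21814146, 0.47715301, 0.23061444]), 'tcp_rot': array([-3.14021747e+00, -1.10477246e-05,  2.71278919e+00]), 'wrist_force': array([ 0.68394666, -0.5198854 ,  0.44545305]), 'wrist_torque': array([-0.04381181,  0.01316635,  0.05839053]), 'grip_force': 0.0, 'opening': 0.08550467203190777}
```

View pics/scene0.png

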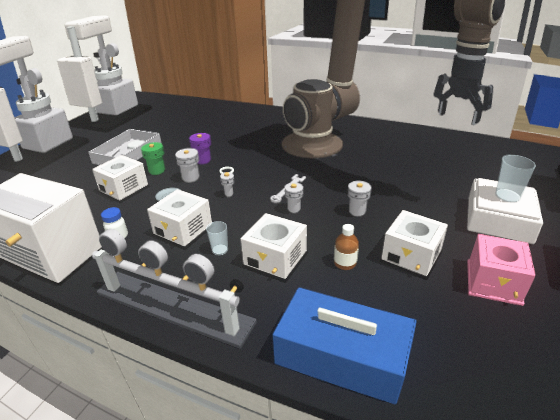

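View pics/top0.png

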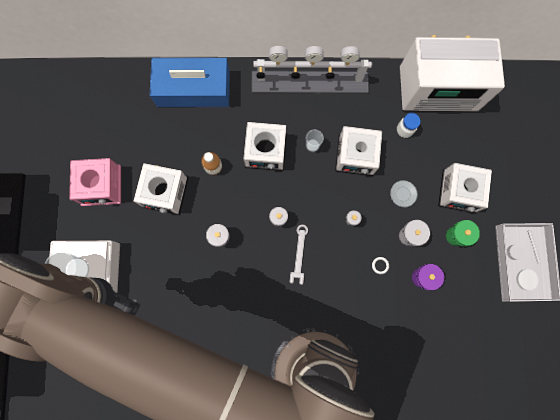

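The top picture shows the vessels' caps at about (218,236), (279,216), (354,218) and (416,233). The heaters' wells are at (265,140), (158,187), (361,148) and (470,185). The look-alikes are pink at (90,178), green at (465,234) and purple at (430,277). Next I measure these with depth.

```bash
cat > h.py <<'E'
import numpy as np,cv2
from plant import ctrl,imaging
def cloud(n,d):
    c=imaging.camera_info(n);K=c["camera_matrix"];h,w=d.shape
    u,v=np.meshgrid(np.arange(w),np.arange(h))
    dist=np.array([c["k1"],0,0,0,0])
    xy=cv2.undistortPoints(np.stack([u,v],-1).reshape(-1,1,2).astype(float),K,dist).reshape(h,w,2)
    ray=np.dstack([xy,np.ones((h,w))])
    R,t=c["R"],c["t"]
    return (ray*d[...,None]-t)@R, ray@R, -R.T@t
def onplane(rw,o,z): return o+rw*((z-o[2])/rw[...,2])[...,None]
def comp(mask,seed,r):
    m=mask.astype(np.uint8);m2=np.zeros_like(m);u,v=seed;sl=np.s_[max(v-r,0):v+r,max(u-r,0):u+r];m2[sl]=m[sl]
    n,l,s,_=cv2.connectedComponentsWithStats(m2)
    return l==1+np.argmax(s[1:,4]) if n>1 else m2>0
E
cat > m.py <<'E'
from h import *
f=np.load("top0.npz");d=f["d"];P,rw,o=cloud("top",d)
print("table z",np.nanmedian(P[240:270,320:350,2]))
for s in[(265,140),(158,187),(361,148),(470,185),(90,178)]:
    m=comp(abs(P[...,2]-.085)<.006,s,32); Q=onplane(rw,o,.085)
    zz=np.median(P[m][:,2])
    cs,_=cv2.findContours(m.astype(np.uint8),cv2.RETR_CCOMP,cv2.CHAIN_APPROX_NONE)[:2]
    full=np.zeros(m.shape,np.uint8);big=max(cs,key=cv2.contourArea);cv2.drawContours(full,[big],-1,1,-1)
    h=comp((full>0)&~m,s,30); pts=Q[h][:,:2]
    r=cv2.minAreaRect((Q[full>0][:,:2]*1000).astype(np.float32))
    px=np.linalg.norm(Q[s[1],s[0]]-Q[s[1],s[0]+1])*np.linalg.norm(Q[s[1],s[0]]-Q[s[1]+1,s[0]])
    print("heater",s,"z",zz.round(4),"well",pts.mean(0).round(4),"dia",(2*np.sqrt(h.sum()*px/np.pi)).round(4),"rect",np.round(r[0],1),np.round(r[1],1),round(r[2],1))
for s in[(218,236),(279,216),(354,218),(416,233),(465,234),(430,277)]:
    y=np.s_[s[1]-14:s[1]+15,s[0]-14:s[0]+15]; z=P[y][...,2]; zt=np.percentile(z[z>.05],50)
    m=comp(abs(P[...,2]-zt)<.009,s,18); Q=onplane(rw,o,zt)
    (c,r)=cv2.minEnclosingCircle((Q[m][:,:2]*1000).astype(np.float32))
    print("vessel",s,"zcap",zt.round(4),"zmax",z.max().round(4),"circ",np.round(c,1),"dia",round(2*r,1),"mean",Q[m].mean(0).round(4)[:2],f["p"][s[1]-6,s[0]-6])
E
python3 m.py
```

```text
table z 0.0002562624483469151
heater (265, 140) z 0.0855 well [0.6413 0.1371] dia 0.0616 rect [640.8 137.1] [109.9 112.7] 85.1
heater (158, 187) z 0.0853 well [0.5149 0.4337] dia 0.0519 rect [515.2 433.1] [113.2 111. ] 78.4
heater (361, 148) z 0.0855 well [ 0.6275 -0.1333] dia 0.03 rect [ 627.3 -133.4] [108.  111.7] 82.3
heater (470, 185) z 0.085 well [ 0.5157 -0.44  ] dia 0.0389 rect [ 514.8 -440.1] [111.4 109.9] 78.9
heater (90, 178) z 0.0853 well [0.5356 0.623 ] dia 0.0504 rect [535.5 620.2] [109.7 113.3] 3.1
vessel (218, 236) zcap 0.0841 zmax 1.297 circ [378.7 265.5] dia 60.4 mean [0.3784 0.2656] [223 216 217]
vessel (279, 216) zcap 0.0766 zmax 1.297 circ [431.3  99.3] dia 49.8 mean [0.4312 0.0997] [230 224 225]
vessel (354, 218) zcap 0.068 zmax 1.297 circ [ 427.5 -110.5] dia 40.9 mean [ 0.4271 -0.11  ] [100  98 100]
vessel (416, 233) zcap 0.0917 zmax 0.1021 circ [ 382.5 -275.8] dia 72.3 mean [ 0.3818 -0.2763] [217 211 212]
vessel (465, 234) zcap 0.0914 zmax 1.297 circ [ 380.9 -414.1] dia 71.9 mean [ 0.3804 -0.4146] [ 85 185 106]
vessel (430, 277) zcap 0.092 zmax 1.297 circ [ 260.8 -307.3] dia 72.8 mean [ 0.261  -0.3076] [162  88 190]
```

Careful with the scale: shifts go in shares of 100 cm and turns go in shares of 2 pi rad. That gives: -23.4 cm is -0.234, -20 cm is -0.2, 1.142 rad is 0.1818.

Call:
servo_tool(
  targets="-0.05 -0.03 0.01 0 0 0.0239 8.54;-0.1 -0.055 0.03 0 0 0.0477 8.54;-0.15 -0.08 0.05 0 0 0.0716 8.54;-0.2 -0.11 0.06 0 0 0.0955 8.54;-0.234 -0.1258 0.07 0 0 0.1194 8.54;-0.234 -0.1258 0.07 0 0 0.1432 8.54;-0.234 -0.1258 0.07 0 0 0.1671 8.54;-0.234 -0.1258 0.07 0 0 0.1818 8.54;-0.234 -0.1258 0.07 0 0 0.1818 8.54;-0.234 -0.1258 0.07 0 0 0.1818 8.54",
)

```text
clock: 1.1
tcp_pos: [0.3786, 0.2657, 0.1611]
tcp_rot: [-3.141, 0.0, 1.573]
wrist_force: [-0.5, 1.3, 0.4]
opening: 0.0851
grip_force: 0.0
```

```bash
python3 -c "
from plant import ctrl
print(ctrl.pinch_z,ctrl.get_obs())"
```

```text
0.0187 {'clock': 1.1, 'joint_positions': array([ 6.11892670e-01,  1.84247041e-02, -3.09740024e-01,  1.24312700e+00,
        8.64357664e-06,  2.18030317e+00]), 'qd': array([ 0.00605871, -0.00058483,  0.00094905,  0.00078133,  0.000746  ,
        0.0029425 ]), 'tau': array([-2.54195463e-01, -3.60701358e+01,  3.48383009e+01,  8.11030855e-03,
       -7.75705063e-03,  5.25331032e-02]), 'tcp_pos': array([0.37863468, 0.26570615, 0.16106774]), 'tcp_rot': array([-3.14118151e+00,  2.76514447e-04,  1.57318221e+00]), 'wrist_force': array([-0.49131021,  1.26042023,  0.43947435]), 'wrist_torque': array([-0.00720504, -0.01093723, -0.02266611]), 'grip_force': 0.0, 'opening': 0.08509569616011846}
```

Converted, 10.7 cm is 0.107, 9 cm is 0.09.

Call:
servo_tool(
  targets="0 0 0.03 0 0 0 8.54;0 0 0.06 0 0 0 8.54;0 0 0.09 0 0 0 8.54;0 0 0.107 0 0 0 8.54;0 0 0.107 0 0 0 8.54;0 0 0.107 0 0 0 7;0 0 0.107 0 0 0 6;0 0 0.107 0 0 0 5;0 0 0.107 0 0 0 4;0 0 0.107 0 0 0 4;0 0 0.107 0 0 0 4;0 0 0.107 0 0 0 4",
)

```text
clock: 2.3
tcp_pos: [0.3792, 0.2665, 0.0561]
tcp_rot: [3.14, -0.002, 1.571]
wrist_force: [-2.7, -0.6, 5.9]
opening: 0.0582
grip_force: 63.4
```

Converted, 16.82 cm is 0.1682, 13.64 cm is 0.1364.

Call:
servo_tool(
  targets="0 0 -0.01 0 0 0 4;0 0 -0.04 0 0 0 4;0 0 -0.07 0 0 0 4;0 0 -0.1 0 0 0 4;0 0 -0.13 0 0 0 4;0.03 0.025 -0.13 0 0 0 4;0.06 0.05 -0.13 0 0 0 4;0.09 0.075 -0.13 0 0 0 4;0.12 0.1 -0.13 0 0 0 4;0.15 0.122 -0.13 0 0 0 4;0.1682 0.1364 -0.13 0 0 0 4;0.1682 0.1364 -0.13 0 0 0 4",
)

```text
clock: 3.5
tcp_pos: [0.5165, 0.436, 0.1827]
tcp_rot: [-3.141, 0.001, 1.572]
wrist_force: [0.6, -0.8, -4.9]
opening: 0.0586
grip_force: 67.0
```

```bash
cat > look.py <<'E'
from h import *;import sys
k=sys.argv[1];ims=[]
for n in("scene","top"):
    p,d=imaging.grab_frame(n); np.savez(f"{n}{k}.npz",p=p,d=d); ims.append(p[:,:,::-1])
o=ctrl.get_obs();print(o["tcp_pos"],o["tcp_rot"],o["opening"])
def crop(i,a):return cv2.resize(ims[i][a[1]:a[3],a[0]:a[2]],(400,400))
a=[list(map(int,s.split(",")))for s in sys.argv[2:4]]
cv2.imwrite(f"pics/l{k}.png",np.hstack([crop(0,a[0]),crop(1,a[1])]))
E
python3 look.py 1 310,120,490,300 80,100,260,280
```

```text
[0.51493881 0.43374951 0.18347302] [-3.14006073e+00  1.68213166e-03  1.57114255e+00] 0.05832330599511083
```

View pics/l1.png

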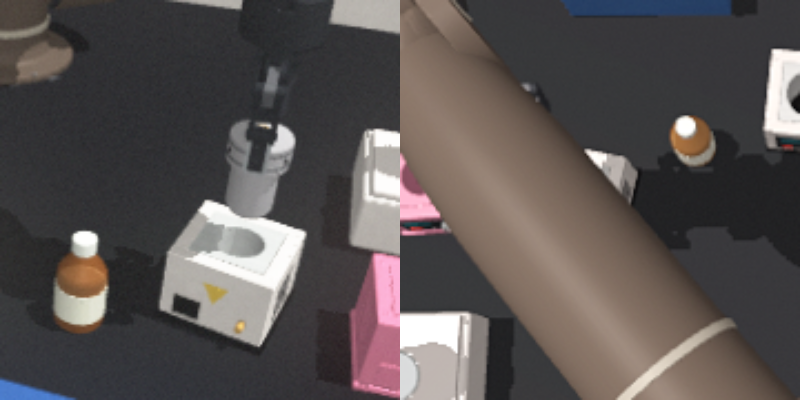

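The left crop shows vessel c hanging upright over heater_c, with its foot at about (250,205) and the well at about (235,243). I check the offset numerically from the scene depth.

```bash
cat > chk.py <<'E'
from h import *;import sys
from scipy.optimize import least_squares
# args: k, heater x y, body radius, well radius, z of foot
k=sys.argv[1];hx,hy,rb,rwl,zf=map(float,sys.argv[2:7])
lb=[0.05,0.056,.05,.062]
P,_,_=cloud("scene",np.load(f"scene{k}.npz")["d"])
for lo,hi in((.012,.024),(.028,.040)):
    m=(abs(P[...,2]-zf-(lo+hi)/2)<(hi-lo)/2)&(np.hypot(P[...,0]-hx,P[...,1]-hy)<rb+.012)
    q=P[m][:,:2]
    s=least_squares(lambda c:np.hypot(*(q-c).T)-rb,[hx,hy],loss="soft_l1",f_scale=.001)
    print("body",lo,s.x.round(4),m.sum(),"rms",np.sqrt(np.mean(s.fun**2)).round(4))
P,rw,o=cloud("scene",np.load("scene0.npz")["d"]);Q=onplane(rw,o,.085)
hole=(np.hypot(Q[...,0]-hx,Q[...,1]-hy)<.045)&(P[...,2]<.079)&(P[...,2]>0)
n,l,st,_=cv2.connectedComponentsWithStats(hole.astype(np.uint8));h=l==1+np.argmax(st[1:,4])
print("well scene",Q[h].mean(0).round(4)[:2],"dia",np.round((Q[h].max(0)-Q[h].min(0))[:2],4))
E
python3 chk.py 1 .515 .4337 .023 .0265 .129
```

```text
body 0.012 [0.5129 0.4355] 100 rms 0.0009
body 0.028 [0.5133 0.4356] 108 rms 0.001
well scene [0.5163 0.4332] dia [0.0429 0.0498]
```

```bash
sed -i 's/(P\[...,2\]<.079)/(P[...,2]<.0825)/' chk.py; cat >> chk.py <<'E'
c=max(cv2.findContours(h.astype(np.uint8),cv2.RETR_EXTERNAL,cv2.CHAIN_APPROX_NONE)[0],key=len)[:,0]
q=Q[c[:,1],c[:,0]][:,:2]
s=least_squares(lambda p:np.hypot(*(q-p[:2]).T)-p[2],[hx,hy,rwl],loss="soft_l1",f_scale=.001);print("circle",s.x.round(4))
print("by near edge x",Q[h][:,0].max()-rwl,"rect top",end=" ")
m=(abs(P[...,2]-.085)<.004)&(np.hypot(P[...,0]-hx,P[...,1]-hy)<.085)
print(np.round(cv2.minAreaRect((Q[m][:,:2]*1000).astype(np.float32))[0:2],1))
E
python3 chk.py 1 .515 .4337 .023 .0265 .129
```

```text
body 0.012 [0.5129 0.4355] 100 rms 0.0009
body 0.028 [0.5133 0.4356] 108 rms 0.001
well scene [0.5141 0.433 ] dia [0.0493 0.0517]
circle [0.5136 0.4329 0.0235]
by near edge x 0.5102662489873041 rect top [[515.  434.3]
 [111.8 119.6]]
```

```bash
for a in ".3786 .2655 .023 .0265 0" ".4312 .0995 .018 .0215 0" ".4273 -.1103 .013 .0165 0" ".382 -.276 .028 .0315 0"; do python3 chk.py 0 $a 2>/dev/null| head -2; done; for a in ".641 .137 .03 .0315 0" ".6275 -.1333 .03 .0165 0" ".5155 -.44 .03 .0215 0"; do python3 chk.py 0 $a | tail -3;done
```

```text
body 0.012 [0.3751 0.2659] 59 rms 0.0015
body 0.028 [0.3754 0.266 ] 62 rms 0.0015
body 0.012 [0.4278 0.1005] 46 rms 0.0011
body 0.028 [0.4279 0.1004] 52 rms 0.0015
body 0.012 [ 0.4235 -0.1095] 30 rms 0.0015
body 0.028 [ 0.4237 -0.1104] 30 rms 0.0014
body 0.012 [ 0.3772 -0.2803] 55 rms 0.0019
body 0.028 [ 0.3786 -0.2803] 57 rms 0.0019
circle [0.6391 0.1382 0.0282]
by near edge x 0.636462916701474 rect top [[640.4 138.5]
 [113.3 116.3]]
circle [ 0.6244 -0.1348  0.0125]
by near edge x 0.6211831341737216 rect top [[ 625.5 -133.2]
 [ 118.6  115.2]]
circle [ 0.5128 -0.4427  0.0154]
by near edge x 0.5089265229803266 rect top [[ 515.3 -438.3]
 [ 117.8  115.8]]
  return _methods._mean(a, axis=axis, dtype=dtype,
  ret = ret.dtype.type(ret / rcount)
  return _methods._mean(a, axis=axis, dtype=dtype,
  ret = ret.dtype.type(ret / rcount)
  return _methods._mean(a, axis=axis, dtype=dtype,
  ret = ret.dtype.type(ret / rcount)
```

Converted, 9.3 cm is 0.093, -0.05 cm is -0.0005.

Call:
servo_tool(
  targets="-0.0005 -0.0005 0.02 0 0 0 4;-0.0005 -0.0005 0.04 0 0 0 4;-0.0005 -0.0005 0.05 0 0 0 4;-0.0005 -0.0005 0.06 0 0 0 4;-0.0005 -0.0005 0.07 0 0 0 4;-0.0005 -0.0005 0.08 0 0 0 4;-0.0005 -0.0005 0.09 0 0 0 4;-0.0005 -0.0005 0.093 0 0 0 4;-0.0005 -0.0005 0.093 0 0 0 4",
)

```text
clock: 4.5
tcp_pos: [0.5144, 0.4332, 0.0905]
tcp_rot: [-3.141, 0.001, 1.571]
wrist_force: [0.5, -0.4, -5.6]
opening: 0.0583
grip_force: 67.2
```

Converted, 0.55 cm is 0.0055, 0.5 cm is 0.005.

Call:
servo_tool(
  targets="0 0 0.002 0 0 0 4;0 0 0.004 0 0 0 4;0 0 0.005 0 0 0 4;0 0 0.0055 0 0 0 4;0 0 0.0055 0 0 0 4",
)

```text
clock: 5.0
tcp_pos: [0.5147, 0.4335, 0.0858]
tcp_rot: [3.142, -0.0, 1.571]
wrist_force: [-0.7, -0.1, -5.7]
opening: 0.0581
grip_force: 67.2
```

Converted, 0.1 cm is 0.001, 0.05 cm is 0.0005.

Call:
servo_tool(
  targets="0 0 0.0005 0 0 0 4;0 0 0.001 0 0 0 4;0 0 0.001 0 0 0 4",
)

```text
clock: 5.3
tcp_pos: [0.5148, 0.4335, 0.0856]
tcp_rot: [3.141, -0.001, 1.571]
wrist_force: [-2.0, -0.5, -0.3]
opening: 0.0584
grip_force: 67.7
```

Converted, -10 cm is -0.1, -9 cm is -0.09.

Call:
servo_tool(
  targets="0 0 0.0004 0 0 0 4;0 0 0.0004 0 0 0 6.5;0 0 0.0004 0 0 0 8;0 0 0.0004 0 0 0 8.54;0 0 0.0004 0 0 0 8.54;0 0 0.0004 0 0 0 8.54;0 0 -0.02 0 0 0 8.54;0 0 -0.05 0 0 0 8.54;0 0 -0.09 0 0 0 8.54;0 0 -0.1 0 0 0 8.54;0 0 -0.1 0 0 0 8.54",
)

```text
clock: 6.4
tcp_pos: [0.5156, 0.4343, 0.1873]
tcp_rot: [3.138, -0.003, 1.571]
wrist_force: [0.3, -0.3, -0.1]
opening: 0.0853
grip_force: 0.0
```

Converted, -33.4 cm is -0.334, -32 cm is -0.32.

Call:
servo_tool(
  targets="-0.04 -0.01 0 0 0 0 8.54;-0.08 -0.02 0 0 0 0 8.54;-0.12 -0.03 0 0 0 0 8.54;-0.16 -0.04 0 0 0 0 8.54;-0.2 -0.05 0 0 0 0 8.54;-0.24 -0.06 0.01 0 0 0 8.54;-0.28 -0.07 0.02 0 0 0 8.54;-0.32 -0.08 0.02 0 0 0 8.54;-0.334 -0.083 0.02 0 0 0 8.54;-0.334 -0.083 0.02 0 0 0 8.54;-0.334 -0.083 0.02 0 0 0 8.54",
)

```text
clock: 7.5
tcp_pos: [0.4319, 0.0998, 0.1642]
tcp_rot: [-3.141, -0.0, 1.57]
wrist_force: [0.3, 0.5, -0.4]
opening: 0.0857
grip_force: 0.0
```

```bash
python3 look.py 2 310,120,490,300 80,100,260,280; python3 -c "
from h import *
P,_,_=cloud('top',np.load('top2.npz')['d'])
m=(np.hypot(P[...,0]-.515,P[...,1]-.4337)<.025)
z=P[m][:,2];print(np.percentile(z,[5,20,50,80,95]).round(4))
for z0 in (.113,):
  m=(abs(P[...,2]-z0)<.004)&(np.hypot(P[...,0]-.515,P[...,1]-.4337)<.05);print(m.sum(),P[m].mean(0))"
```

```text
[0.43205985 0.10041566 0.16442184] [-3.14130676e+00 -2.73082254e-04  1.57191375e+00] 0.08503270334030401
[0.1101 0.1119 0.1138 0.1162 0.1196]
345 [0.51568756 0.43327028 0.11341761]
```

View pics/l2.png

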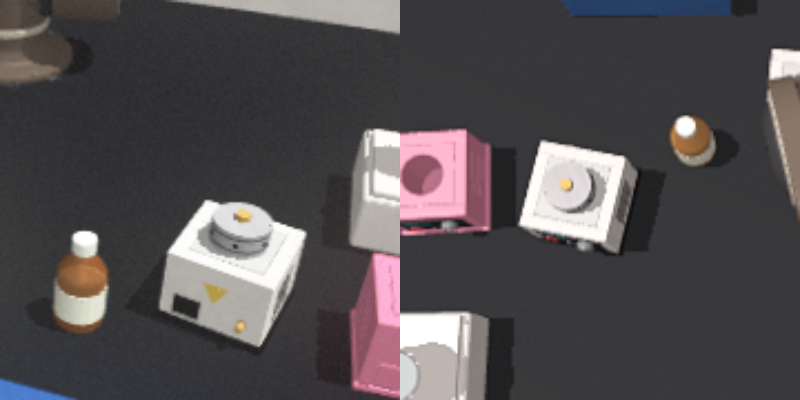

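Vessel c is seated flush: its cap top is at z 0.113 and the brass hexagon shows at (243,215) in the crop. I refine the wells with a tighter depth band while grasping b.

Converted, 11.4 cm is 0.114, 9 cm is 0.09.

Call:
servo_tool(
  targets="0 0 0.03 0 0 0 8.54;0 0 0.06 0 0 0 8.54;0 0 0.09 0 0 0 8.54;0 0 0.114 0 0 0 8.54;0 0 0.114 0 0 0 8.54;0 0 0.114 0 0 0 7;0 0 0.114 0 0 0 5.5;0 0 0.114 0 0 0 4;0 0 0.114 0 0 0 3;0 0 0.114 0 0 0 3;0 0 0.114 0 0 0 3;0 0 0.114 0 0 0 3",
)

```text
clock: 8.8
tcp_pos: [0.4326, 0.0999, 0.0527]
tcp_rot: [3.139, -0.001, 1.571]
wrist_force: [-2.9, 0.2, 4.7]
opening: 0.0486
grip_force: 60.7
```

```bash
sed 's/<.006/<.0025/' m.py > m2.py; python3 m2.py | grep heater
```

```text
heater (265, 140) z 0.0853 well [0.6449 0.1348] dia 0.0705 rect [641.8 137.1] [109.7 110.7] 85.2
heater (158, 187) z 0.0851 well [0.5157 0.4288] dia 0.0651 rect [515.5 433.7] [111.9 110.5] 78.4
heater (361, 148) z 0.0853 well [ 0.6315 -0.1366] dia 0.0413 rect [ 627.5 -133.5] [107.5 110.2] 82.7
heater (470, 185) z 0.085 well [ 0.5213 -0.4302] dia 0.0541 rect [ 515.6 -440.5] [110.2 109. ] 78.5
heater (90, 178) z 0.0852 well [0.5357 0.6196] dia 0.0637 rect [535.9 621.4] [108.9 110.6] 2.8
```

Converted, -20 cm is -0.2, -18 cm is -0.18.

Call:
servo_tool(
  targets="0 0 -0.01 0 0 0 3;0 0 -0.04 0 0 0 3;0 0 -0.07 0 0 0 3;0 0 -0.1 0 0 0 3;0 0 -0.13 0 0 0 3;-0.03 0.005 -0.13 0 0 0 3;-0.06 0.01 -0.13 0 0 0 3;-0.09 0.015 -0.13 0 0 0 3;-0.12 0.02 -0.13 0 0 0 3;-0.15 0.025 -0.13 0 0 0 3;-0.18 0.03 -0.13 0 0 0 3;-0.2 0.031 -0.13 0 0 0 3",
)

```text
clock: 10.0
tcp_pos: [0.463, -0.1024, 0.1816]
tcp_rot: [3.141, 0.001, 1.569]
wrist_force: [0.2, -0.3, -3.9]
opening: 0.0481
grip_force: 63.1
```

Converted, -34.05 cm is -0.3405, 5.3 cm is 0.053.

Call:
servo_tool(
  targets="-0.035 0.005 0 0 0 0 3;-0.07 0.01 0 0 0 0 3;-0.105 0.015 0 0 0 0 3;-0.14 0.02 0 0 0 0 3;-0.175 0.025 0 0 0 0 3;-0.21 0.03 0 0 0 0 3;-0.245 0.035 0 0 0 0 3;-0.28 0.04 0 0 0 0 3;-0.31 0.045 0 0 0 0 3;-0.3405 0.053 0 0 0 0 3;-0.3405 0.053 0 0 0 0 3;-0.3405 0.053 0 0 0 0 3",
)

```text
clock: 11.2
tcp_pos: [0.5154, -0.4415, 0.1805]
tcp_rot: [-3.141, -0.001, 1.57]
wrist_force: [-1.0, 0.5, -3.2]
opening: 0.0484
grip_force: 63.2
```

```bash
python3 look.py 3 60,100,240,280 400,100,560,260; python3 chk.py 3 .516 -.441 .018 .0215 .130 | head -2
```

```text
[ 0.51549017 -0.44034329  0.18110427] [-3.14131469e+00 -4.93889906e-04  1.57112052e+00] 0.0479389430580577
body 0.012 [ 0.512 -0.442] 47 rms 0.0018
body 0.028 [ 0.5119 -0.442 ] 50 rms 0.0014
```

View pics/l3.png

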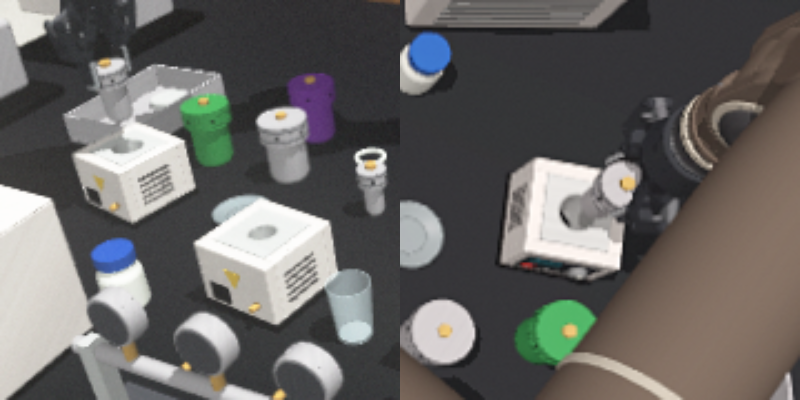

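Vessel b hangs upright over heater_b: in the left crop its foot is at (118,120) over the well at (125,145). The numbers agree, so I lower it.

Converted, 9.2 cm is 0.092, 9.1 cm is 0.091.

Call:
servo_tool(
  targets="0 0 0.02 0 0 0 3;0 0 0.035 0 0 0 3;0 0 0.045 0 0 0 3;0 0 0.055 0 0 0 3;0 0 0.065 0 0 0 3;0 0 0.075 0 0 0 3;0 0 0.085 0 0 0 3;0 0 0.089 0 0 0 3;0 0 0.091 0 0 0 3;0 0 0.092 0 0 0 3;0 0 0.092 0 0 0 3",
)

```text
clock: 12.4
tcp_pos: [0.5158, -0.4412, 0.0891]
tcp_rot: [3.141, 0.0, 1.571]
wrist_force: [-1.3, 0.8, -4.2]
opening: 0.0481
grip_force: 63.2
```

Converted, 0.1 cm is 0.001, 0.05 cm is 0.0005.

Call:
servo_tool(
  targets="0 0 0.0005 0 0 0 3;0 0 0.001 0 0 0 3;0 0 0.001 0 0 0 3",
)

```text
clock: 12.7
tcp_pos: [0.5159, -0.4412, 0.0884]
tcp_rot: [3.141, 0.001, 1.571]
wrist_force: [-1.5, 0.3, -1.5]
opening: 0.0483
grip_force: 63.5
```

Converted, -10 cm is -0.1, -9 cm is -0.09.

Call:
servo_tool(
  targets="0 0 0.0006 0 0 0 3;0 0 0.0006 0 0 0 5;0 0 0.0006 0 0 0 7;0 0 0.0006 0 0 0 8.54;0 0 0.0006 0 0 0 8.54;0 0 0.0006 0 0 0 8.54;0 0 0.0006 0 0 0 8.54;0 0 -0.02 0 0 0 8.54;0 0 -0.05 0 0 0 8.54;0 0 -0.09 0 0 0 8.54;0 0 -0.1 0 0 0 8.54;0 0 -0.1 0 0 0 8.54",
)

```text
clock: 13.9
tcp_pos: [0.5166, -0.4418, 0.1903]
tcp_rot: [3.138, 0.003, 1.571]
wrist_force: [-0.8, -0.5, -0.6]
opening: 0.0849
grip_force: 0.0
```

Converted, 16.4 cm is 0.164, 15 cm is 0.15.

Call:
servo_tool(
  targets="0.04 -0.03 0 0 0 0 8.54;0.08 -0.06 0 0 0 0 8.54;0.12 -0.09 0 0 0 0 8.54;0.15 -0.12 0 0 0 0 8.54;0.164 -0.134 0.01 0 0 0 8.54;0.164 -0.134 0.02 0 0 0 8.54;0.164 -0.134 0.02 0 0 0 8.54;0.164 -0.134 0.02 0 0 0 8.54",
)

```text
clock: 14.7
tcp_pos: [0.3821, -0.2775, 0.1669]
tcp_rot: [-3.141, -0.001, 1.571]
wrist_force: [0.4, -0.7, -0.0]
opening: 0.0853
grip_force: 0.0
```

```bash
python3 look.py 4 60,100,240,280 380,100,560,280; python3 -c "
from h import *
P,_,_=cloud('scene',np.load('scene4.npz')['d'])
m=(abs(P[...,2]-.112)<.006)&(np.hypot(P[...,0]-.515,P[...,1]+.441)<.035);print(m.sum(),np.percentile(P[m][:,2],[5,50,95]),P[m].mean(0))"
```

```text
[ 0.38242895 -0.27781936  0.16748666] [-3.14128897e+00 -1.77938922e-04  1.57048066e+00] 0.08533139402880215
114 [0.10705838 0.11245948 0.11737101] [ 0.51998236 -0.43555851  0.11232229]
```

View pics/l4.png

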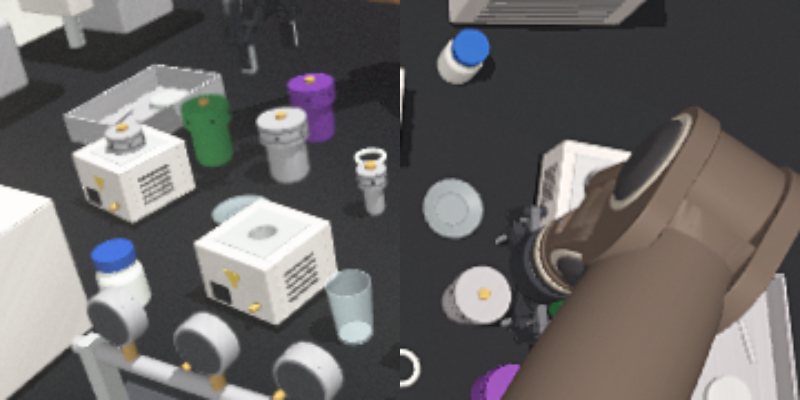

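Vessel b's cap sits on heater_b at (125,135) in the left crop. Next is vessel d.

Converted, 10.8 cm is 0.108, 7.5 cm is 0.075.

Call:
servo_tool(
  targets="0 0 0.03 0 0 0 8.54;0 0 0.06 0 0 0 8.54;0 0 0.075 0 0 0 8.54;0 0 0.09 0 0 0 8.54;0 0 0.1 0 0 0 8.54;0 0 0.108 0 0 0 8.54;0 0 0.108 0 0 0 8.54",
)

```text
clock: 15.5
tcp_pos: [0.3815, -0.277, 0.059]
tcp_rot: [-3.14, -0.001, 1.571]
wrist_force: [0.1, -0.0, -0.5]
opening: 0.0854
grip_force: 0.0
```

Call:
servo_tool(
  targets="0 0 0 0 0 0 7.5;0 0 0 0 0 0 6.5;0 0 0 0 0 0 5;0 0 0 0 0 0 5;0 0 0 0 0 0 5",
)

```text
clock: 16.0
tcp_pos: [0.3817, -0.2775, 0.061]
tcp_rot: [3.141, 0.001, 1.571]
wrist_force: [-3.0, 0.1, 5.3]
opening: 0.0685
grip_force: 67.2
```

Converted, 18 cm is 0.18, 15 cm is 0.15.

Call:
servo_tool(
  targets="0 0 -0.01 0 0 0 5;0 0 -0.04 0 0 0 5;0 0 -0.07 0 0 0 5;0 0 -0.1 0 0 0 5;0 0 -0.13 0 0 0 5;0 0 -0.13 0 0 0 5;0.03 0.018 -0.13 0 0 0 5;0.06 0.037 -0.13 0 0 0 5;0.09 0.056 -0.13 0 0 0 5;0.12 0.075 -0.13 0 0 0 5;0.15 0.094 -0.13 0 0 0 5;0.18 0.113 -0.13 0 0 0 5",
)

```text
clock: 17.2
tcp_pos: [0.4943, -0.0954, 0.1873]
tcp_rot: [-3.138, -0.001, 1.571]
wrist_force: [1.0, -1.4, -8.3]
opening: 0.0682
grip_force: 72.8
```

Converted, 23.4 cm is 0.234, 21 cm is 0.21.

Call:
servo_tool(
  targets="0.03 0.019 0 0 0 0 5;0.06 0.038 0 0 0 0 5;0.09 0.057 0 0 0 0 5;0.12 0.075 0 0 0 0 5;0.15 0.094 0 0 0 0 5;0.18 0.113 0 0 0 0 5;0.21 0.132 0 0 0 0 5;0.234 0.1468 0 0 0 0 5;0.234 0.1468 0 0 0 0 5;0.234 0.1468 0 0 0 0 5",
)

```text
clock: 18.2
tcp_pos: [0.6407, 0.1375, 0.1865]
tcp_rot: [-3.137, 0.001, 1.572]
wrist_force: [-0.2, -0.0, -9.4]
opening: 0.0684
grip_force: 73.4
```

```bash
python3 look.py 5 190,100,370,280 180,80,360,260; python3 chk.py 5 .6418 .1371 .028 .0315 .130 | head -2; python3 -c "
from h import *
P,_,_=cloud('scene',np.load('scene5.npz')['d'])
m=(np.hypot(P[...,0]-.6418,P[...,1]-.1371)<.045)&(P[...,2]>.11);print('foot z',np.percentile(P[m][:,2],[1,2,5]))"
```

```text
[0.64055339 0.13634319 0.18794581] [-3.13846756e+00  8.93701775e-04  1.57046237e+00] 0.06829488248565743
body 0.012 [0.6372 0.1364] 119 rms 0.0009
body 0.028 [0.638  0.1363] 128 rms 0.001
foot z [0.13813263 0.14326259 0.16032694]
```

View pics/l5.png

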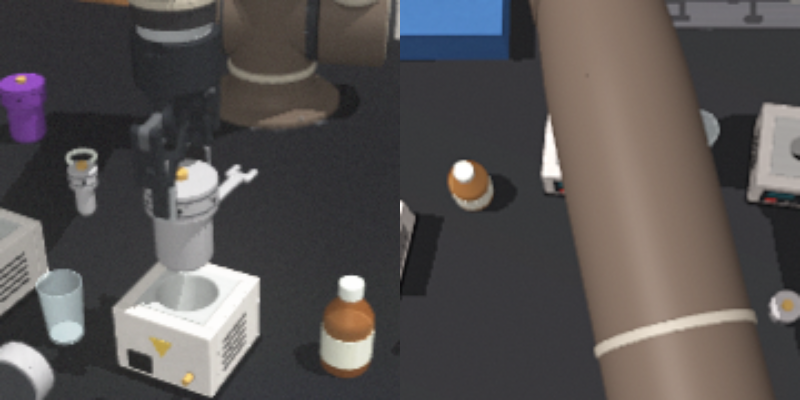

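Vessel d hangs upright over heater_d: in the left crop its body is at (185,250) and the well at (188,292). I shift it 1 mm in x and y and lower it.

Converted, 10 cm is 0.1, 9.8 cm is 0.098.

Call:
servo_tool(
  targets="0.001 0.001 0.02 0 0 0 5;0.001 0.001 0.035 0 0 0 5;0.001 0.001 0.045 0 0 0 5;0.001 0.001 0.055 0 0 0 5;0.001 0.001 0.065 0 0 0 5;0.001 0.001 0.075 0 0 0 5;0.001 0.001 0.085 0 0 0 5;0.001 0.001 0.093 0 0 0 5;0.001 0.001 0.098 0 0 0 5;0.001 0.001 0.1 0 0 0 5;0.001 0.001 0.1 0 0 0 5",
)

```text
clock: 19.4
tcp_pos: [0.6425, 0.138, 0.0896]
tcp_rot: [-3.141, 0.0, 1.571]
wrist_force: [-0.0, -0.4, -9.2]
opening: 0.0682
grip_force: 73.7
```

Converted, 0.4 cm is 0.004, 0.3 cm is 0.003.

Call:
servo_tool(
  targets="0 0 0.0015 0 0 0 5;0 0 0.003 0 0 0 5;0 0 0.004 0 0 0 5;0 0 0.004 0 0 0 5",
)

```text
clock: 19.8
tcp_pos: [0.6425, 0.1379, 0.0858]
tcp_rot: [-3.142, 0.0, 1.571]
wrist_force: [-0.0, 0.1, -8.0]
opening: 0.0684
grip_force: 73.7
```

Converted, 0.15 cm is 0.0015, 0.1 cm is 0.001.

Call:
servo_tool(
  targets="0 0 0.001 0 0 0 5;0 0 0.0015 0 0 0 5;0 0 0.0015 0 0 0 5",
)

```text
clock: 20.1
tcp_pos: [0.6425, 0.138, 0.0844]
tcp_rot: [3.141, -0.0, 1.571]
wrist_force: [0.1, 0.4, -8.0]
opening: 0.0684
grip_force: 73.9
```

Converted, 0.1 cm is 0.001, 0.05 cm is 0.0005.

Call:
servo_tool(
  targets="0 0 0.0005 0 0 0 5;0 0 0.001 0 0 0 5;0 0 0.001 0 0 0 5",
)

```text
clock: 20.4
tcp_pos: [0.6426, 0.138, 0.0843]
tcp_rot: [3.141, -0.0, 1.571]
wrist_force: [-3.9, -1.1, 0.9]
opening: 0.0687
grip_force: 74.5
```

Call:
servo_tool(
  targets="0 0 0 0 0 0 7;0 0 0 0 0 0 8;0 0 0 0 0 0 8.54;0 0 0 0 0 0 8.54;0 0 0 0 0 0 8.54;0 0 0 0 0 0 8.54;0 0 -0.02 0 0 0 8.54;0 0 -0.05 0 0 0 8.54;0 0 -0.09 0 0 0 8.54;0 0 -0.105 0 0 0 8.54;0 0 -0.105 0 0 0 8.54",
)

```text
clock: 21.5
tcp_pos: [0.6439, 0.1383, 0.1916]
tcp_rot: [3.136, -0.001, 1.571]
wrist_force: [-0.2, 0.1, 0.3]
opening: 0.0853
grip_force: 0.0
```

Converted, -24.8 cm is -0.248, -21.5 cm is -0.215.

Call:
servo_tool(
  targets="-0.035 -0.03 0 0 0 0 8.54;-0.07 -0.06 0 0 0 0 8.54;-0.105 -0.09 0 0 0 0 8.54;-0.14 -0.12 0 0 0 0 8.54;-0.175 -0.15 0 0 0 0 8.54;-0.21 -0.18 0.01 0 0 0 8.54;-0.248 -0.215 0.02 0 0 0 8.54;-0.248 -0.215 0.03 0 0 0 8.54;-0.248 -0.215 0.03 0 0 0 8.54;-0.248 -0.215 0.03 0 0 0 8.54",
)

```text
clock: 22.5
tcp_pos: [0.4276, -0.1096, 0.1577]
tcp_rot: [-3.141, -0.001, 1.571]
wrist_force: [-0.3, -0.3, 1.2]
opening: 0.0854
grip_force: 0.0
```

```bash
python3 look.py 6 190,100,370,280 180,80,360,260; python3 chk.py 6 .4275 -.1103 .013 .0165 0 | head -2
```

```text
[ 0.42835446 -0.10934128  0.15828255] [ 3.14150328e+00 -1.80502272e-04  1.57238155e+00] 0.08563053093119015
body 0.012 [ 0.4242 -0.1097] 28 rms 0.0013
body 0.028 [ 0.423  -0.1103] 34 rms 0.0015
```

View pics/l6.png

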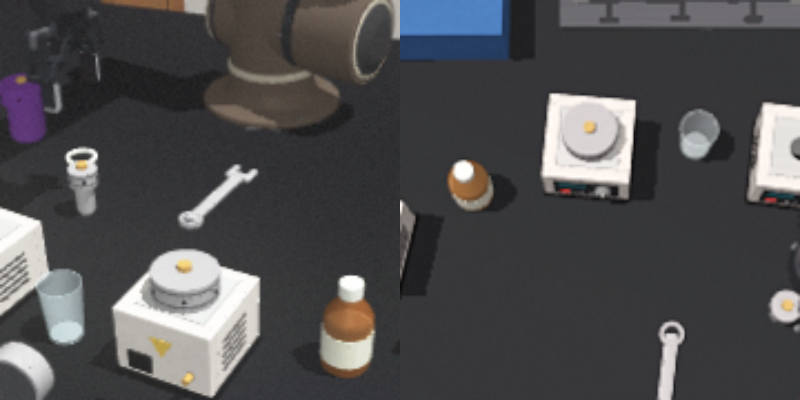

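Vessel d is seated with its brass at (185,267), and the bottle and beaker are undisturbed. Next is vessel a.

Converted, 11.3 cm is 0.113, 9 cm is 0.09.

Call:
servo_tool(
  targets="0 0 0.03 0 0 0 8.54;0 0 0.06 0 0 0 8.54;0 0 0.09 0 0 0 8.54;0 0 0.113 0 0 0 8.54;0 0 0.113 0 0 0 8.54;0 0 0.113 0 0 0 6;0 0 0.113 0 0 0 4;0 0 0.113 0 0 0 2;0 0 0.113 0 0 0 2;0 0 0.113 0 0 0 2;0 0 0.113 0 0 0 2;0 0 0.113 0 0 0 2",
)

```text
clock: 23.8
tcp_pos: [0.4284, -0.1103, 0.047]
tcp_rot: [3.139, 0.001, 1.571]
wrist_force: [-1.5, 0.3, 6.2]
opening: 0.0383
grip_force: 59.2
```

Converted, 20 cm is 0.2, -1.5 cm is -0.015.

Call:
servo_tool(
  targets="0 0 -0.01 0 0 0 2;0 0 -0.04 0 0 0 2;0 0 -0.07 0 0 0 2;0 0 -0.1 0 0 0 2;0 0 -0.13 0 0 0 2;-0.005 0.04 -0.13 0 0 0 2;-0.01 0.08 -0.13 0 0 0 2;-0.015 0.12 -0.13 0 0 0 2;-0.02 0.16 -0.13 0 0 0 2;-0.0235 0.2 -0.13 0 0 0 2;-0.0235 0.2 -0.13 0 0 0 2;-0.0235 0.2 -0.13 0 0 0 2",
)

```text
clock: 25.0
tcp_pos: [0.6277, -0.1335, 0.1745]
tcp_rot: [-3.14, -0.0, 1.571]
wrist_force: [-0.0, 0.7, -2.2]
opening: 0.0385
grip_force: 61.0
```

```bash
python3 look.py 7 120,100,280,260 320,80,480,240; python3 chk.py 7 .6276 -.1336 .013 .0165 .130 | head -2
```

```text
[ 0.62665108 -0.1334678   0.17566064] [-3.14097125e+00 -1.09960270e-04  1.57069083e+00] 0.03827186980451641
body 0.012 [ 0.6234 -0.1339] 45 rms 0.0012
body 0.028 [ 0.6255 -0.1336] 37 rms 0.0012
```

View pics/l7.png

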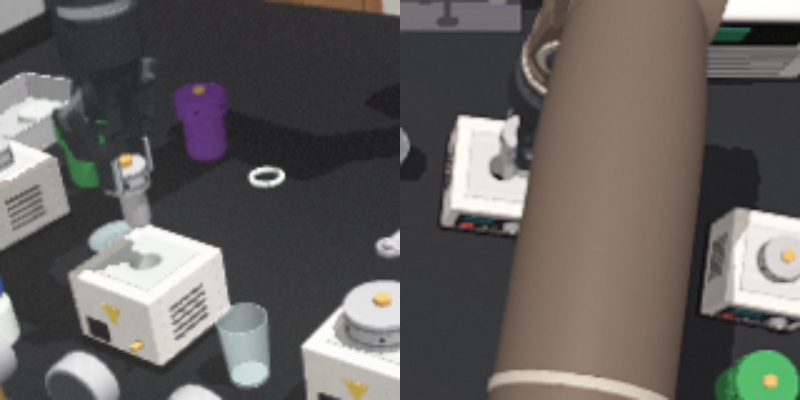

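Vessel a hangs above heater_a: in the left crop its foot is at (135,220) and the well at (145,260). It is aligned, so I lower it.

Converted, 8.5 cm is 0.085, 0.05 cm is 0.0005.

Call:
servo_tool(
  targets="-0.0003 0.0005 0.02 0 0 0 2;-0.0003 0.0005 0.033 0 0 0 2;-0.0003 0.0005 0.041 0 0 0 2;-0.0003 0.0005 0.049 0 0 0 2;-0.0003 0.0005 0.057 0 0 0 2;-0.0003 0.0005 0.065 0 0 0 2;-0.0003 0.0005 0.073 0 0 0 2;-0.0003 0.0005 0.08 0 0 0 2;-0.0003 0.0005 0.084 0 0 0 2;-0.0003 0.0005 0.085 0 0 0 2;-0.0003 0.0005 0.085 0 0 0 2",
)

```text
clock: 26.2
tcp_pos: [0.628, -0.1339, 0.0903]
tcp_rot: [-3.142, -0.0, 1.571]
wrist_force: [-0.0, 0.7, -2.1]
opening: 0.0386
grip_force: 61.0
```

Converted, 0.15 cm is 0.0015, 0.1 cm is 0.001.

Call:
servo_tool(
  targets="0 0 0.001 0 0 0 2;0 0 0.0015 0 0 0 2;0 0 0.0015 0 0 0 2",
)

```text
clock: 26.5
tcp_pos: [0.6281, -0.1339, 0.089]
tcp_rot: [3.141, 0.0, 1.571]
wrist_force: [0.0, -0.3, -2.1]
opening: 0.0382
grip_force: 61.0
```

Converted, 0.1 cm is 0.001, 0.05 cm is 0.0005.

Call:
servo_tool(
  targets="0 0 0.0005 0 0 0 2;0 0 0.001 0 0 0 2;0 0 0.001 0 0 0 2",
)

```text
clock: 26.8
tcp_pos: [0.6281, -0.1339, 0.0887]
tcp_rot: [3.141, 0.0, 1.571]
wrist_force: [-2.1, 1.1, 4.1]
opening: 0.0383
grip_force: 61.8
```

Converted, -11 cm is -0.11, -9 cm is -0.09.

Call:
servo_tool(
  targets="0 0 0 0 0 0 5;0 0 0 0 0 0 7;0 0 0 0 0 0 8.54;0 0 0 0 0 0 8.54;0 0 0 0 0 0 8.54;0 0 0 0 0 0 8.54;0 0 0 0 0 0 8.54;0 0 -0.02 0 0 0 8.54;0 0 -0.05 0 0 0 8.54;0 0 -0.09 0 0 0 8.54;0 0 -0.11 0 0 0 8.54;0 0 -0.11 0 0 0 8.54",
)

```text
clock: 28.0
tcp_pos: [0.6296, -0.1342, 0.2019]
tcp_rot: [3.135, 0.001, 1.571]
wrist_force: [0.6, 0.1, 0.8]
opening: 0.0856
grip_force: 0.0
```

Converted, -30 cm is -0.3, -28 cm is -0.28.

Call:
servo_tool(
  targets="0.02 -0.04 0 0 0 0 8.54;0.04 -0.08 0 0 0 0 8.54;0.06 -0.12 0 0 0 0 8.54;0.08 -0.16 0 0 0 0 8.54;0.1 -0.2 0 0 0 0 8.54;0.12 -0.24 0 0 0 0 8.54;0.12 -0.28 0 0 0 0 8.54;0.12 -0.3 0 0 0 0 8.54;0.12 -0.3 0 0 0 0 8.54",
)

```text
clock: 28.9
tcp_pos: [0.3255, -0.0137, 0.1973]
tcp_rot: [-3.141, 0.0, 1.571]
wrist_force: [0.3, -0.0, -0.4]
opening: 0.0856
grip_force: 0.0
```

```bash
python3 look.py 8 90,90,480,300 130,80,500,260; python3 - <<'E'
from h import *
for n in("top","scene"):
  P,_,_=cloud(n,np.load(n+'8.npz')['d'])
  for k,x,y,z,r in(("a",.628,-.1336,.109,.018),("b",.516,-.441,.111,.023),("c",.5155,.4337,.113,.028),("d",.642,.1371,.115,.033)):
    m=(abs(P[...,2]-z)<.004)&(np.hypot(P[...,0]-x,P[...,1]-y)<r+.004); q=P[m]
    A=np.c_[q[:,:2]-q[:,:2].mean(0),np.ones(len(q))];s=np.linalg.lstsq(A,q[:,2],rcond=None)[0]
    print(n,k,len(q),"want",z,q.mean(0).round(4),"tilt",s[:2].round(3))
E
```

```text
[ 0.32827548 -0.0138453   0.1975038 ] [ 3.14067088e+00 -1.66043537e-06  1.57078112e+00] 0.08549297026592535
top a 119 want 0.109 [ 0.6289 -0.1326  0.1091] tilt [-0.011  0.017]
top b 199 want 0.111 [ 0.5161 -0.4382  0.1108] tilt [ 0.005 -0.007]
top c 346 want 0.113 [0.5158 0.4334 0.1134] tilt [0.001 0.004]
top d 406 want 0.115 [0.6434 0.1359 0.1155] tilt [-0.009  0.007]
scene a 104 want 0.109 [ 0.6317 -0.1294  0.1103] tilt [-0.058 -0.017]
scene b 93 want 0.111 [ 0.5207 -0.4361  0.1121] tilt [-0.044  0.007]
scene c 352 want 0.113 [0.5191 0.4333 0.1145] tilt [-0.04   0.003]
scene d 493 want 0.115 [0.6456 0.1395 0.1166] tilt [-0.025 -0.011]
```

View pics/l8.png

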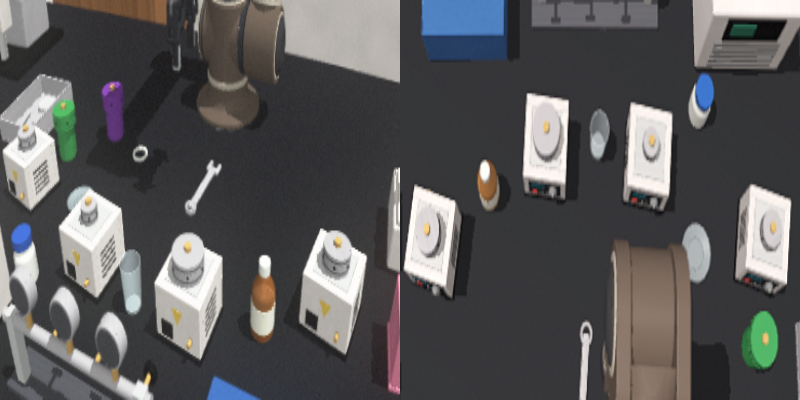

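All four caps sit level at the flush height, at (28,138), (88,208), (188,255) and (337,250) in the left crop. The beaker, bottle and look-alikes are untouched.

```bash
python3 -c "
from plant import job_done
print(job_done())"
```

```text
the job is handed in; nothing more can be done
None
```

All four vessels are seated upright and flush in their matching heaters, the beaker, bottle and look-alikes were left standing, and the job was handed in at about 29 s.

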